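# Second tier on a full jar bin

## Robot

A 6-joint arm with a two-finger parallel gripper is mounted at the origin on the work surface. World frame = base frame: x ahead of the robot, y to its left, z up, the work surface at z = 0. Lengths are in m, angles in degrees, forces in N, time in s.
With the tool pointing down it reaches from about 0.3 to 0.75 m from the base axis. Payload 8.5 kg.
Tool frame: the origin (TCP) lies between the finger pads; the fingertips stand 25 mm ahead of it and the grasp point (between the pads) lies 6 mm ahead of it; x points along the fingers, y is the direction in which the jaws open and shut, and the axes are right-handed (so a half turn about x gives the same grasp; the last joint's range is limited). The gripper opens to 85 mm and grips with 20 to 120 N. Pads are 22 mm wide; open, the fingers measure 114 mm over their backs; the gripper's body (76 mm by 85 mm) begins 54 mm behind the grasp point. The pads swing forward as they close: fully open they stand 13 mm farther back than shut.
Start: joints at [56.706, 21.807, 74.336, -0, 83.858, -12.336], TCP at [0.197, 0.514, 0.256] pointing down, gripper open.
Joint ranges: [-178.18, 178.18], [-50.72, 133.34], [12.68, 142.11], [-81.47, 261.47], [9.98, 163.14], [-165.26, 165.26]. Speed limits (degrees/s): [136.94, 136.94, 180, 180, 180, 180].

## Interface

Orientations are given as a 3x3 rotation matrix whose columns are the frame's x, y, z axes.
In Python, from rig import sensors, get_image, workorder gives the robot as it stands.
- The arm moves only by the tool arm_command, never from a script. Its argument "plan" is a list that holds one entry, the list of rows, each a list of 6 numbers: the shift along the tool's x, y, z in units of 25 mm (1.0 is 25 mm), then the turn, a rotation vector about the tool's x, y, z in units of 6 degrees (1.0 is 6 degrees). In form: [[[dx, dy, dz, ax, ay, az], ...]]. A call has 1 to 10 rows; each row is the pose to reach, as a shift and turn from the pose commanded when the call began, along the tool's axes at that moment; what a row does not reach only later rows make up. A row lasts 1/10 s, in which the tool goes at most 50 mm and 8.59 degrees, less where a joint would pass 70% of its speed; a pose out of reach is approached as far as the arm can. A call with a gripper value outside its range is refused whole. "jaw" is the closure, from 0 (fully open) to 1 (shut), set as the call begins (left out, the last holds). The fingers move at their own pace and stop on an object; "newtons" is the grip in N (left out, the last holds). Time passes only in rows, so rows that repeat a pose let the fingers close. It gives the time, the measured TCP pose, the force and the opening at its end, in the units of the state.
- sensors.observe(): the state, without advancing time (a new reading comes with each control period).
- get_image(name): name is "scene" or "side" or "wrist"; returns a dict with "img" (400x640x3 uint8, red, green, blue), "fx", "fy", "cx", "cy" (pixels), "T" (4x4, takes a point from camera to world coordinates). Camera axes: x right, y up, looking along -z (the intrinsics and any distortion apply to the point x, -y, -z); pixel columns grow to the right and rows downward; lengths in m; the calibration is good to about 2 mm. A picture is of the moment at which its call begins. There is no depth.
- workorder.close_job(): hands the job in, once; it reports no verdict.
The state is a dict: "time_s": time; "q": joint angles; "qvel": joint speeds; "joint_efforts": joint torques, N m; "position": TCP position; "tool_rot": TCP orientation; "ft_force": force on the tool from outside, world axes, zero at the start; "wrist_torque": the same for the moment, N m; "grip_width": finger opening in m.
Only numpy, scipy, OpenCV 4.12 (cv2) and the standard library are available. Lean on these libraries where they do the work, as an engineer would, in place of code of your own. Each camera call takes 0.05 s, during which the arm holds its last target. There are 200 camera calls.

## Task

The jar bin is full and one jar is left over on the bench: lift the upper empty bin out of the nested pair, turn it half round so that its feet stand level on the full bin's ledges instead of nesting down onto the jars, and stand the left-over jar upright on the floor of that upper bin. Leave the full bin, its jars and the spare bin standing where they are. Set bin and jar down without dropping them, and do not disturb the bottle, beaker, tape or tweezers.

Things in the scene. Friction and masses are not known exactly. Their poses are not given: they have to be found in the camera images.
- empty_bin_c (a point): The empty bin to be used, nested in the spare bin at the start. A stack-nest parts bin, 150 mm long, 60 wide, 60 high, grey plastic with 2.5 mm walls, about 120 g. Point: on its centre line, 30 mm above its underside, half-way up. Axes: x along its length to its front end (pull lip and blank white card), y across, z up.
- empty_bin: The same bin, origin at the centre of its underside. Upper part, from 27.5 mm up to the rim: vertical, 150 x 60 mm outside, 145 x 55 inside. Below, it steps in to about 114 x 50 mm, drafted to 110 x 46 at the underside; inner floor about 106 x 41 mm, 2.5 thick. Nested, its underside is 32.5 mm above the spare's, so only this upper part (60 to 92.5 mm over the bench) shows above the spare's rim.
- empty_bin_lip (a point): Middle of the pull lip on the front end of the empty bin, 81 mm along its x from the centre and 27.5 mm above it. The lip is a flat tab 12 mm out from the end wall, 44 mm wide, 5 mm thick, flush with the rim. All three bins have one.
- empty_bin_feet (a point): Middle between the two front feet of the empty bin, at its underside, x 62 mm. All bins have three solid feet under the shoulder, level with the underside, from the end walls out to 68.5 mm from the centre: two at the front (each from 11 to 20 mm off the centre line) and one at the back (14 mm wide, on the centre line).
- full_bin_c (a point): The full bin: identical, standing loose on the bench on its own, three jars in a row in it, about 225 g in all. Their caps are 42.5 mm above the bench: below the ledges (48 mm), but in the way of a bin nested in it. Point half-way up (30 mm); axes likewise, x to its lip end.
- full_bin_ledge (a point): Middle of the front ledge of the full bin, on its top, x 66 mm, 48 mm above the underside and 12 below the rim. All bins have three ledges inside the ends, 13 mm deep: one at the front (18 mm wide, on the centre line, a gap either side) and two at the back (from 9 mm off the centre line to the side walls, a gap between).
- spare_bin_c (a point): The spare bin: identical, empty, on the bench with the other nested in it, facing the same way. Point 30 mm up, axes likewise. Bins facing the same way nest: feet drop through the gaps. With the upper one turned half round its feet stand on the ledges, underside 48 mm above the lower one's, held inside the rim with about 4 mm play all round.
- jar_mid (a point): The jar left over: an amber glass sample jar with a white screw cap, 28 mm across, 40 mm high, about 35 g, standing on the bench by itself. Point at its centre, 20 mm up; z up.
- jar: The same jar; origin at the centre of its underside.
- jar_a_mid (a point): One of the three identical jars in the full bin (towards the back end); point at its centre, 20 mm above its foot.
- jar_b_mid (a point): One of the three identical jars in the full bin (in the middle); point at its centre, 20 mm above its foot.
- jar_c_mid (a point): One of the three identical jars in the full bin (towards the front end); point at its centre, 20 mm above its foot.
- wash_bottle: Bystander: white squeeze bottle with a bent spout, 60 mm across, 166 mm high; origin under its centre.
- beaker: Bystander: small glass beaker, 64 mm across, 75 mm high; origin under its centre.
- tape: Bystander: roll of paper tape lying flat, 90 mm across, 18 mm high; origin under its centre.
- tweezers: Bystander: steel tweezers lying flat, 130 mm long, 8 mm high; origin at the middle of the underside.
Mind the look-alikes: they are no part of the job. What is shaped like the jar but purple is not meant. What is shaped like the empty_bin but blue or yellow is not meant.

How it is judged:
By the outcome, as a careful person would: the job done as asked, in the order asked, and still so for the second after the job is handed in, with the robot touching nothing.
It also fails if it takes over 70 s, if anything falls off the work surface, if the arm or the gripper's body presses on something with over 40 N, if the wrist force passes 120 N, or if a joint passes its speed limit or range.

## Working session

There is one attempt and no reset: what is moved stays moved. The work goes in short steps, Python scripts to look and compute and a tool call to move; the robot and the scene stay as the last step left them, time stands still between calls to the robot, and variables do not carry over. Pictures are saved under pics/ and viewed, about 8 in all and at most 12, crops included, and the job is handed in when it is done.

Besides the shell and the picture viewer there is one more tool, called after "Emit:" as name(argument=value, ...) on one line, values as JSON. arm_command: Moves the arm, as the interface text tells. Its arguments: {"type":"object","properties":{"plan":{"type":"array","items":{"type":"array","items":{"type":"array","items":{"type":"number"}}}},"jaw":{"type":"number"},"newtons":{"type":"number"}},"required":["plan"]}

```bash
mkdir -p pics; ls; cat > h.py <<'E'
import numpy as np, cv2
from rig import sensors, get_image, workorder
def snap(n,f):
    d=get_image(n); cv2.imwrite(f'pics/{f}.png',d['img'][:,:,::-1]); np.savez(f'pics/{f}.npz',**{k:v for k,v in d.items()}); return d
def load(f): return np.load(f'pics/{f}.npz',allow_pickle=True)
def pix(d,u,v,z):
    T=np.array(d['T']); r=T[:3,:3]@np.array([(u-d['cx'])/d['fx'],-(v-d['cy'])/d['fy'],-1]); o=T[:3,3]
    return o+r*(z-o[2])/r[2]
def proj(d,p):
    T=np.array(d['T']); c=T[:3,:3].T@(np.array(p)-T[:3,3]); return np.array([d['cx']-d['fx']*c[0]/c[2], d['cy']+d['fy']*c[1]/c[2]])
def crop(f,u0,v0,u1,v1,s,out):
    cv2.imwrite(f'pics/{out}.png',cv2.resize(cv2.imread(f'pics/{f}.png')[v0:v1,u0:u1],None,fx=s,fy=s,interpolation=cv2.INTER_CUBIC))
E
python3 - <<'E'
from h import *
a=snap('scene','s0');b=snap('side','d0');c=snap('wrist','w0')
print({k:a[k] for k in a if k!='img'}); print(b['T'])
print(sensors.observe())
im=np.vstack([np.hstack([x['img'] for x in (a,b)])])[:,:,::-1]
E
```

```text
pics
{'fx': 373.59383722645043, 'fy': 373.59383722645043, 'cx': 319.39153231908375, 'cy': 201.74506487718523, 'T': array([[ 0.27067105, -0.77237625,  0.57460605,  1.0625139 ],
       [ 0.96266026,  0.22009883, -0.1576126 , -0.12873555],
       [-0.00473389,  0.59581157,  0.8031103 ,  0.8667905 ],
       [ 0.        ,  0.        ,  0.        ,  1.        ]])}
[[-0.89654579  0.21892764 -0.38506666  0.01067592]
 [-0.44288976 -0.45751799  0.77105509  1.08672877]
 [-0.00736965  0.86182827  0.50714664  0.77531216]
 [ 0.          0.          0.          1.        ]]
{'time_s': 0.15, 'q': array([ 5.67038065e+01,  2.18344078e+01,  7.43725358e+01, -1.47121585e-03,
        8.38606261e+01, -1.23352747e+01]), 'qvel': array([ 0.08472344, -0.1337555 , -0.23178432, -0.00394419,  0.19127188,
       -0.05938838]), 'joint_efforts': array([ 1.83339398e-03, -4.48626566e+01, -2.31344730e+01, -1.77890342e-04,
        3.83805556e-03, -4.81951759e-05]), 'position': array([0.19664042, 0.51342722, 0.25584539]), 'tool_rot': array([[-6.26065380e-04,  3.57728134e-01,  9.33825567e-01],
       [-9.99737490e-04,  9.33825060e-01, -3.57728609e-01],
       [-9.99999304e-01, -1.15754193e-03, -2.27001315e-04]]), 'ft_force': array([0.00130729, 0.64594598, 0.12658082]), 'wrist_torque': array([-0.06177853, -0.03674941, -0.03561073]), 'grip_width': 0.08544959677669384}
```

View pics/s0.png

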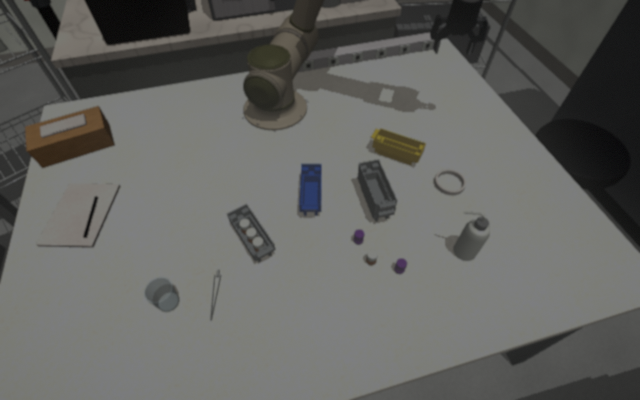

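View pics/d0.png

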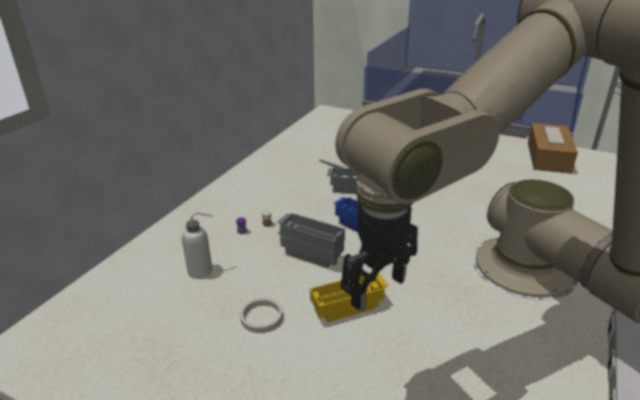

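The scene image shows the full grey bin with three white caps at (251,233) and the tall grey nested pair at (377,188). The blue bin at (311,188) and the yellow bin at (398,146) are decoys. The white-capped jar is at (371,258), with purple decoys at (359,236) and (401,265). I'll confirm this in an enlarged crop.

```bash
python3 -c "
from h import *
crop('s0',222,152,422,280,4,'s0c')"
```

```text
(no output)
```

View pics/s0c.png

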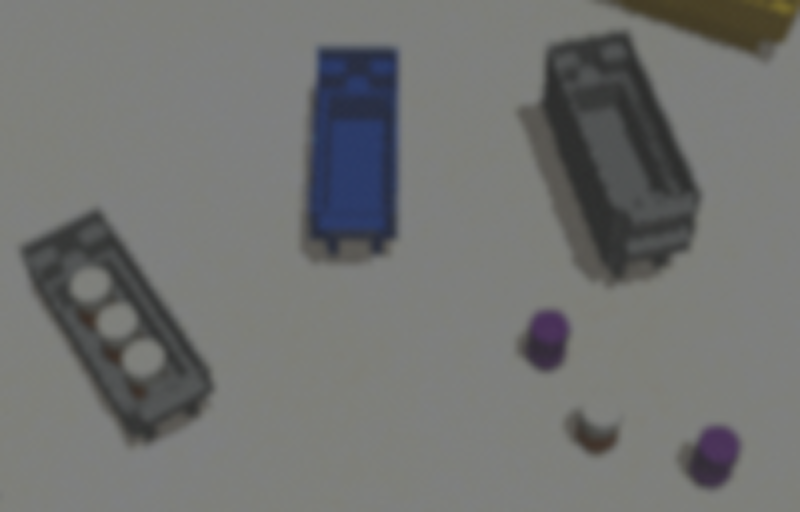

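```bash
python3 - <<'E'
from h import *
d=load('s0')
P=lambda u,v,z: pix(d,222+u/4,152+v/4,z)[:2].round(4)
for n,z,L in [('pair',.0925,[(548,47),(630,35),(700,192),(618,215)]),('full',.06,[(22,247),(98,210),(212,385),(130,430)])]:
    c=np.array([P(*q,z) for q in L]); print(n,c.tolist(), [np.linalg.norm(c[i]-c[(i+1)%4]).round(4) for i in range(4)])
    b=(c[0]+c[1])/2; f=(c[2]+c[3])/2; print('mid',(b+f)/2,'yaw',np.degrees(np.arctan2(*(f-b)[::-1])))
for q in [(90,283),(116,320),(143,357)]: print('jar',P(*q,.0425))
print('jar',P(597,408,.04),P(597,450,0)); print('purple',P(550,325,.04),P(718,441,.04))
print('blue',P(355,145,.05))
E
```

```text
pair [[0.4118, 0.1652], [0.4169, 0.2242], [0.5581, 0.2178], [0.5608, 0.1603]] [np.float64(0.0592), np.float64(0.1413), np.float64(0.0576), np.float64(0.1491)]
mid [0.4869   0.191875] yaw -2.2298945014259672
full [[0.4569, -0.2135], [0.4406, -0.1606], [0.5926, -0.1142], [0.6095, -0.1681]] [np.float64(0.0554), np.float64(0.1589), np.float64(0.0565), np.float64(0.1592)]
mid [ 0.5249 -0.1641] yaw 16.77169625593931
jar [ 0.485  -0.1758]
jar [ 0.5182 -0.1641]
jar [ 0.5504 -0.1521]
jar [0.6627 0.114 ] [0.6719 0.1151]
purple [0.5973 0.106 ] [0.7045 0.1775]
blue [0.4262 0.021 ]
```

```bash
cat >> h.py <<'E'
def go(p,yaw,n=1):
    s=sensors.observe(); R=np.array(s['tool_rot']); a=np.radians(yaw); c,sn=np.cos(a),np.sin(a)
    Rt=np.array([[0,c,sn],[0,sn,-c],[-1,0,0]]).astype(float)
    t=R.T@(np.array(p)-s['position'])/0.025; r=np.degrees(cv2.Rodrigues(R.T@Rt)[0].ravel())/6
    print('t',round(float(s['time_s']),2),'pos',np.round(s['position'],4),'yaw',np.degrees(np.arctan2(R[1,1],R[0,1])).round(2),'q6',s['q'][5].round(1))
    print('delta',t.round(3),r.round(3), 'rows>=',np.ceil(max(np.linalg.norm(t)*.5,np.linalg.norm(r)*6/8.59)))
E
python3 - <<'E'
from h import *
d=load('w0'); print(d['fx'],d['T']); s=sensors.observe(); print(np.array(s['tool_rot']).T@(d['T'][:3,3]-s['position']), np.array(s['tool_rot']).T@d['T'][:3,:3])
go((.47,-.12,.36),40)
E
```

```text
287.8026201869629 [[ 0.3571415  -0.89046829 -0.28198614  0.12460713]
 [ 0.93404723  0.33970338  0.11026053  0.54203573]
 [-0.00239186 -0.30276698  0.95306161  0.37310584]
 [ 0.          0.          0.          1.        ]]
[-0.11724388  0.00081127 -0.07752723] [[ 1.23446582e-03  3.02984650e-01 -9.52994637e-01]
 [ 9.99999041e-01 -9.71563452e-04  9.86464963e-04]
 [-6.27011017e-04 -9.52994941e-01 -3.02985559e-01]]
t 0.15 pos [0.1966 0.5134 0.2558] yaw 69.04 q6 -12.3
delta [ -4.148 -19.754  19.274] [4.84e+00 1.00e-03 1.10e-02] rows>= 14.0
```

```bash
python3 -c "
from h import *
go((.49,-.12,.30),60)"
```

```text
t 0.15 pos [0.1966 0.5134 0.2558] yaw 69.04 q6 -12.3
delta [ -1.748 -19.465  20.021] [ 1.507e+00 -1.000e-03  1.100e-02] rows>= 14.0
```

Emit:
arm_command(plan=[[[-0.4,-1,1,0.1,0,0],[-0.8,-2,2,0.2,0,0],[-1.2,-3.2,3.3,0.3,0,0],[-1.5,-4.5,4.6,0.4,0,0],[-1.7,-5.8,5.9,0.5,0,0],[-1.7,-7,7.2,0.6,0,0],[-1.7,-8.3,8.5,0.7,0,0],[-1.7,-9.5,9.8,0.8,0,0],[-1.7,-10.7,11,0.9,0,0],[-1.7,-11.8,12.1,1,0,0]]])

```text
time_s: 1.15
position: [0.374, 0.1281, 0.2988]
tool_rot: [[0.0, 0.454, 0.891], [-0.0, 0.891, -0.454], [-1.0, 0.0, 0.0]]
ft_force: [0.5, 0.8, 0.3]
grip_width: 0.0856
```

Emit:
arm_command(plan=[[[0,-1.2,1.2,0,0,0],[0,-2.4,2.4,0.1,0,0],[0,-3.6,3.7,0.2,0,0],[0,-4.8,5,0.3,0,0],[0,-6,6.2,0.4,0,0],[0,-7,7.2,0.5,0,0],[0,-7.6,7.9,0.5,0,0],[0,-7.6,7.9,0.5,0,0],[0,-7.6,7.9,0.5,0,0],[0,-7.6,7.9,0.5,0,0]]])

```text
time_s: 2.15
position: [0.4633, -0.1281, 0.2989]
tool_rot: [[-0.0, 0.499, 0.867], [0.0, 0.867, -0.499], [-1.0, 0.0, -0.0]]
ft_force: [0.1, 0.1, 0.5]
grip_width: 0.0852
```

```bash
python3 - <<'E'
from h import *
d=snap('wrist','w1'); go((.40,.19,.25),88)
for p in [(.52,-.164,.06),(.487,.192,.09),(.665,.114,.04)]: print(proj(d,p))
E
```

```text
t 2.2 pos [ 0.4633 -0.128   0.299 ] yaw 60.11 q6 -89.7
delta [ 1.96   9.766 -8.535] [-4.649e+00  0.000e+00 -1.000e-03] rows>= 7.0
[320.17684216 220.38791193]
[607.38043719  43.0390758 ]
[546.72956246 206.45719043]
```

View pics/w1.png

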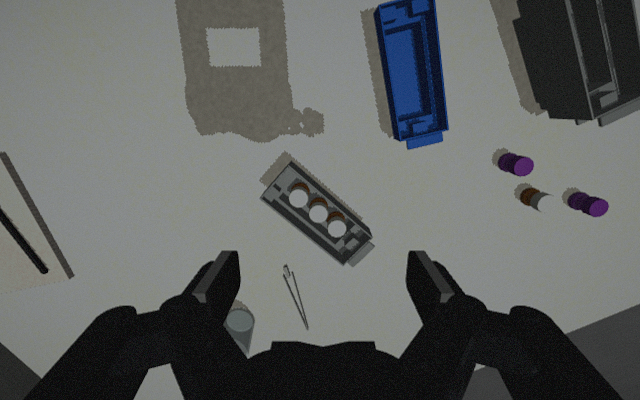

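Wrist view: the full bin with three white caps is centred at about (318,213), with its lip at lower right (360,250). The jar (brown body, white cap) is at (540,200), between purple jars at (518,165) and (590,205). The pair is at upper right. I'll enlarge the full bin.

```bash
python3 -c "
from h import *
crop('w1',252,148,382,273,6,'w1c')"
```

```text
(no output)
```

View pics/w1c.png

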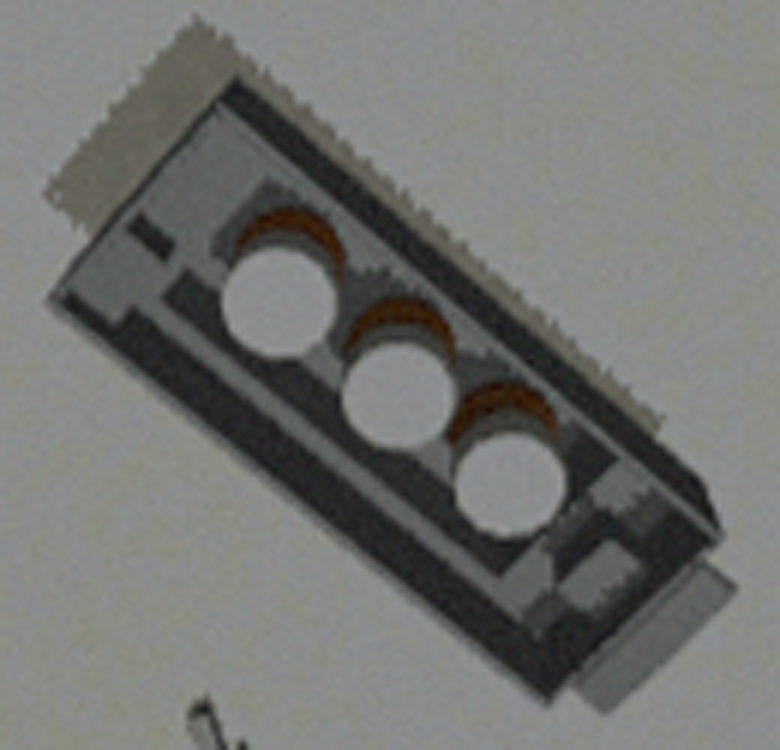

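Emit:
arm_command(plan=[[[0,1.2,-1,-0.3,0,0],[0,2.4,-2,-0.8,0,0],[0,3.6,-3,-1.5,0,0],[0,4.8,-4.2,-2.5,0,0],[0,6,-5.4,-3.5,0,0],[0,7.3,-6.4,-4.2,0,0],[0,8.5,-7.5,-4.6,0,0],[0,9.5,-8.3,-4.6,0,0],[0,9.8,-8.5,-4.6,0,0],[0,9.8,-8.5,-4.6,0,0]]])

```text
time_s: 3.2
position: [0.4012, 0.1904, 0.2989]
tool_rot: [[0.0, 0.038, 0.999], [-0.0, 0.999, -0.038], [-1.0, -0.0, 0.0]]
ft_force: [0.1, -0.7, 0.2]
grip_width: 0.0855
```

Emit:
arm_command(plan=[[[0,0,0,0,0,0],[0,0,0,0,0,0]]])

```text
time_s: 3.4
position: [0.402, 0.1885, 0.2988]
tool_rot: [[-0.0, 0.043, 0.999], [-0.0, 0.999, -0.043], [-1.0, -0.0, -0.0]]
ft_force: [0.2, -0.6, -0.0]
grip_width: 0.0853
```

```bash
python3 - <<'E'
from h import *
d=snap('wrist','w2'); go((.487,.192,.15),88)
print(proj(d,(.487,.192,.0925)),proj(d,(.665,.114,.04)))
crop('w2',180,60,460,270,2.8,'w2c')
E
```

```text
t 3.45 pos [0.4021 0.1884 0.2988] yaw 87.55 q6 -77.8
delta [5.953 0.288 3.387] [-0.076  0.     0.002] rows>= 4.0
[328.10161298 243.27408698] [283.06549442 330.49503272]
```

View pics/w2c.png

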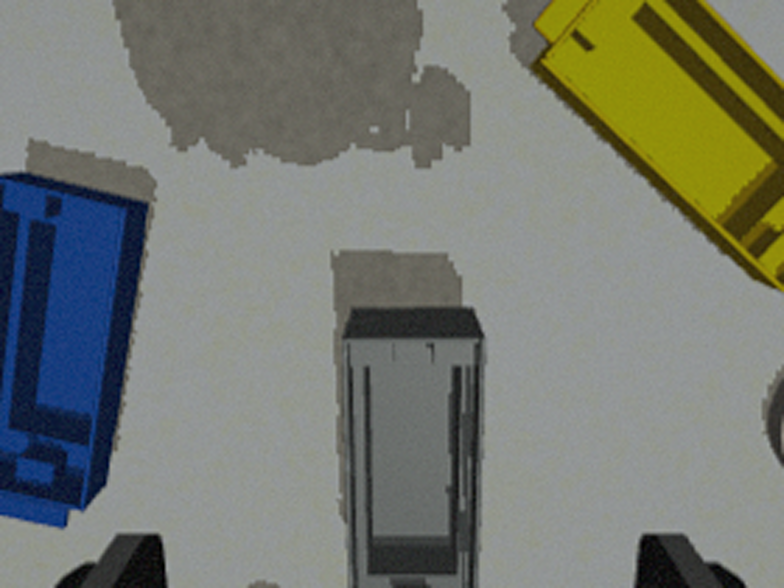

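The nested pair's back rim corners are at (302.5,181) and (353,181), and its sides are at u = 305.7 and 350 at v = 270. The full bin's rim corners in its crop are at (50,300), (235,82), (720,535) and (550,703).

```bash
python3 - <<'E'
from h import *
d=load('w1'); c=np.array([pix(d,252+u/6,148+v/6,.06)[:2] for u,v in [(50,300),(235,82),(720,535),(550,703)]])
print(c.round(4).tolist(),[np.linalg.norm(c[i]-c[(i+1)%4]).round(4) for i in range(4)])
b=(c[0]+c[1])/2; f=(c[2]+c[3])/2; print('full',c.mean(0),np.degrees(np.arctan2(*(f-b)[::-1])), [np.degrees(np.arctan2(*(c[j]-c[i])[::-1])).round(1) for i,j in [(0,3),(1,2),(0,1),(3,2)]])
for u,v in [(279,303),(398,396),(510,484)]: print(pix(d,252+u/6,148+v/6,.0425)[:2])
print('lip',[pix(d,252+u/6,148+v/6,.06)[:2].round(4) for u,v in [(608,712),(736,588)]])
print('jar cap',pix(d,545,203,.04))
d=load('w2'); k=np.array([pix(d,u,v,.0925)[:2] for u,v in [(302.5,180.7),(352.9,180.7),(305.7,270),(350,270)]]); print(k.round(4).tolist())
ax=(k[2]+k[3]-k[0]-k[1]); ax/=np.linalg.norm(ax); print('pair',(k[0]+k[1])/2+ax*.075,np.degrees(np.arctan2(ax[1],ax[0])))
E
```

```text
[[0.4542, -0.2158], [0.4336, -0.1559], [0.5762, -0.1153], [0.5949, -0.1692]] [np.float64(0.0633), np.float64(0.1483), np.float64(0.0571), np.float64(0.1482)]
full [ 0.51475054 -0.16405076] 17.107589287108613 [np.float64(18.3), np.float64(15.9), np.float64(109.0), np.float64(109.1)]
[ 0.48355585 -0.17726484]
[ 0.51654379 -0.16514723]
[ 0.54875951 -0.15341017]
lip [array([ 0.6038, -0.1586]), array([ 0.5899, -0.1181])]
jar cap [0.65884579 0.11341745 0.04      ]
[[0.4058, 0.1653], [0.4082, 0.2236], [0.5236, 0.1619], [0.526, 0.2187]]
pair [0.48195194 0.19180591] -2.0120128977423843
```

```bash
python3 -c "
from h import *
go((.483,.192,.14),88); go((.483,.192,.088),88)"
```

```text
t 3.45 pos [0.4021 0.1884 0.2988] yaw 87.55 q6 -77.8
delta [6.353 0.282 3.227] [-0.076  0.     0.002] rows>= 4.0
t 3.45 pos [0.4021 0.1884 0.2988] yaw 87.55 q6 -77.8
delta [8.433 0.282 3.227] [-0.076  0.     0.002] rows>= 5.0
```

Emit:
arm_command(plan=[[[0.6,0.1,0.8,0,0,0],[1.6,0.2,1.6,0,0,0],[2.8,0.3,2.4,-0.1,0,0],[4,0.3,3,-0.1,0,0],[5.2,0.3,3.2,-0.1,0,0],[6.2,0.3,3.2,-0.1,0,0],[7.2,0.3,3.2,-0.1,0,0],[8,0.3,3.2,-0.1,0,0],[8.4,0.3,3.2,-0.1,0,0],[8.4,0.3,3.2,-0.1,0,0]]])

```text
time_s: 4.45
position: [0.4819, 0.1929, 0.088]
tool_rot: [[-0.002, 0.032, 0.999], [-0.0, 0.999, -0.032], [-1.0, -0.0, -0.002]]
ft_force: [0.2, -0.4, -0.7]
grip_width: 0.0857
```

Emit:
arm_command(plan=[[[0,0,0,0,0,0],[0,0,0,0,0,0],[0,0,0,0,0,0],[0,0,0,0,0,0],[0,0,0,0,0,0],[0,0,0,0,0,0]]], jaw=1, newtons=40)

```text
time_s: 5.05
position: [0.4827, 0.1935, 0.0901]
tool_rot: [[0.003, 0.031, 1.0], [0.0, 1.0, -0.031], [-1.0, 0.0, 0.003]]
ft_force: [0.2, -1.7, 6.6]
grip_width: 0.0591
```

```bash
python3 - <<'E'
from h import *
d=snap('wrist','w3'); go((.483,.192,.16),88); print(sensors.observe()['grip_width'],proj(d,(.483,.192,.0925)))
crop('w3',160,100,480,400,2,'w3c')
E
```

```text
t 5.1 pos [0.4827 0.1935 0.0901] yaw 88.25 q6 -79.4
delta [-2.796 -0.061  0.021] [ 0.041  0.024 -0.001] rows>= 2.0
0.05914872645144961 [318.01666742 282.62881485]
```

View pics/w3c.png

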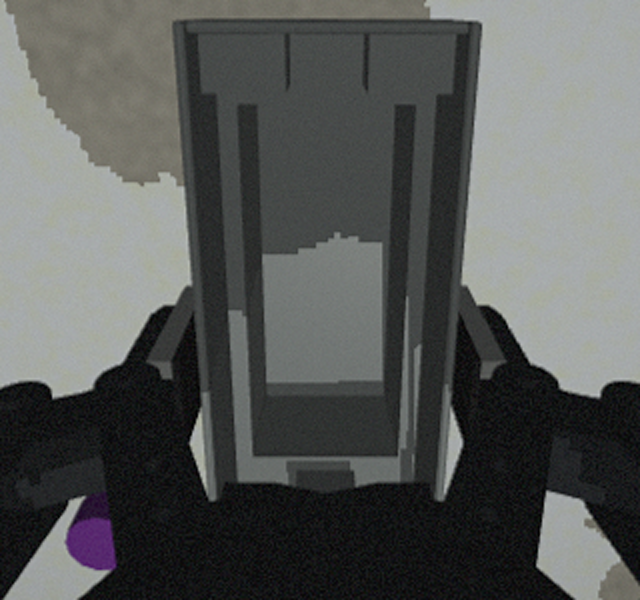

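The bin is gripped (width 59 mm). Its back rim edge is at crop row ~21, with corners at (174,22) and (481,22). I'll lift it slowly.

```bash
python3 - <<'E'
from h import *
d=load('w3'); k=[pix(d,160+u/2,100+v/2,.0925)[:2] for u,v in [(174,22),(481,22)]]; print(k, np.linalg.norm(k[0]-k[1]), (k[0]+k[1])/2+.075*np.array([np.cos(np.radians(-1.8)),np.sin(np.radians(-1.8))]))
E
```

```text
[array([0.40629723, 0.16756934]), array([0.4080564 , 0.22611224])] 0.058569316724125416 [0.48213981 0.19448498]
```

Emit:
arm_command(plan=[[[-0.1,0,0,0,0,0],[-0.3,0,0,0,0,0],[-0.6,0,0,0,0,0],[-1,0,0,0,0,0],[-1.5,0,0,0,0,0],[-2,0,0,0,0,0],[-2,0,0,0,0,0]]])

```text
time_s: 5.8
position: [0.4828, 0.1938, 0.1408]
tool_rot: [[0.004, 0.031, 1.0], [0.001, 1.0, -0.031], [-1.0, 0.001, 0.004]]
ft_force: [0.3, -0.4, -1.0]
grip_width: 0.0595
```

```bash
python3 - <<'E'
from h import *
d=snap('side','d1'); print(proj(d,(.48,.19,.05)), sensors.observe()['grip_width'])
go((.515,-.164,.20),-72)
crop('d1',200,140,480,320,2.5,'d1c')
E
```

```text
[312.58853374 240.25880504] 0.059421343444569924
t 5.85 pos [0.4824 0.1937 0.1397] yaw 88.24 q6 -79.4
delta [ -2.413 -14.261   1.748] [ 2.6707e+01 -1.0000e-03 -2.7000e-02] rows>= 19.0
```

View pics/d1c.png

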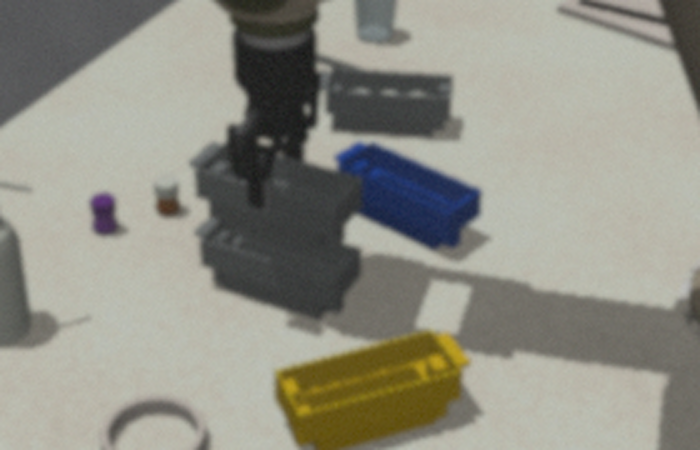

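The upper bin is lifted clear and the spare is still on the bench. Next I carry it over and turn it half round.

Emit:
arm_command(plan=[[[-0.5,0,0,0,0,0],[-1.1,-0.2,0,0.3,0,0],[-1.7,-0.6,0.1,0.9,0,0],[-2.1,-1.3,0.2,1.8,0,0],[-2.4,-2.1,0.3,2.8,0,0],[-2.4,-3,0.4,4,0,0],[-2.4,-4,0.5,5.2,0,0],[-2.4,-5,0.6,6.4,0,0],[-2.4,-5.9,0.7,7.4,0,0],[-2.4,-6.7,0.8,8.2,0,0]]])

```text
time_s: 6.85
position: [0.4967, 0.0245, 0.1982]
tool_rot: [[-0.001, 0.78, 0.626], [0.0, 0.626, -0.78], [-1.0, -0.001, -0.001]]
ft_force: [0.2, -1.0, -1.7]
grip_width: 0.0594
```

```bash
python3 -c "
from h import *
go((.515,-.164,.20),-72)"
```

```text
t 6.85 pos [0.4967 0.0245 0.1982] yaw 38.78 q6 -49.6
delta [-0.072 -4.151  6.337] [1.8464e+01 1.0000e-03 1.3000e-02] rows>= 13.0
```

Emit:
arm_command(plan=[[[0,-0.4,0.6,1,0,0],[0,-0.9,1.3,2.2,0,0],[0,-1.4,2.1,3.4,0,0],[0,-1.9,2.9,4.6,0,0],[0,-2.5,3.7,5.8,0,0],[0,-3,4.5,7,0,0],[0,-3.4,5.2,8.2,0,0],[0,-3.8,5.8,9.4,0,0],[0,-4.1,6.3,10.4,0,0],[0,-4.1,6.3,11.4,0,0]]])

```text
time_s: 7.85
position: [0.5165, -0.1629, 0.198]
tool_rot: [[-0.001, 0.869, -0.496], [0.0, -0.496, -0.869], [-1.0, -0.001, 0.0]]
ft_force: [0.6, 0.6, -1.7]
grip_width: 0.0588
```

```bash
python3 -c "
from h import *
go((.515,-.164,.20),-72)"
```

```text
t 7.85 pos [ 0.5165 -0.1629  0.198 ] yaw -29.71 q6 -0.3
delta [-0.08  -0.03   0.067] [7.048e+00 6.000e-03 7.000e-03] rows>= 5.0
```

Emit:
arm_command(plan=[[[0,0,0,1.2,0,0],[0,0,0,2.4,0,0],[0,0,0,3.6,0,0],[0,0,0,4.8,0,0],[0,0,0,5.8,0,0],[0,0,0,6.6,0,0],[0,0,0,7,0,0],[0,0,0,7,0,0],[0,0,0,7,0,0]]])

```text
time_s: 8.75
position: [0.5164, -0.1612, 0.1984]
tool_rot: [[-0.001, 0.321, -0.947], [0.0, -0.947, -0.321], [-1.0, -0.001, 0.001]]
ft_force: [0.2, -0.5, -0.4]
grip_width: 0.0597
```

```bash
python3 - <<'E'
from h import *
go((.515,-.164,.14),-72)
d=snap('scene','s2'); e=snap('wrist','w4')
print(proj(d,(.515,-.164,.1)))
for f,c in (('s2',(200,150,320,270)),('w4',(160,40,480,280))):
    pass
A=cv2.imread('pics/s2.png')[150:270,190:310]; B=cv2.imread('pics/w4.png')[40:400,160:480]
cv2.imwrite('pics/m2.png',np.hstack([cv2.resize(A,(400,400),interpolation=2),cv2.resize(B,(356,400))]))
E
```

```text
t 8.75 pos [ 0.5164 -0.1612  0.1984] yaw -71.29 q6 41.4
delta [2.336 0.088 0.086] [0.119 0.006 0.006] rows>= 2.0
[247.28178624 218.6047354 ]
```

View pics/m2.png

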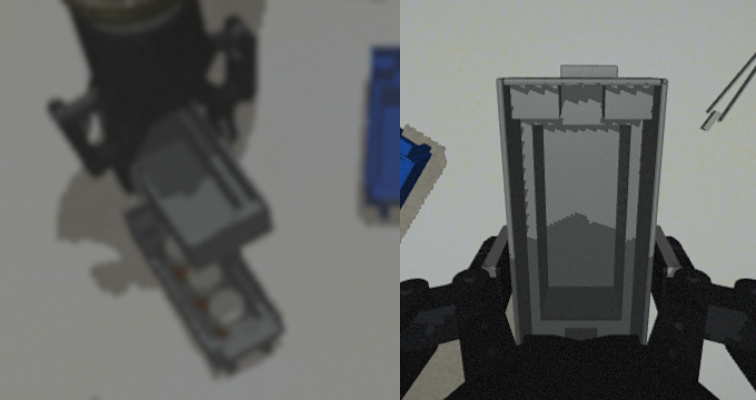

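Right panel: the full bin's lip shows beyond the held bin, with its outer edge at (561–617, 66) in the mosaic. The held bin's back rim corners are at (498,79) and (667,79). I'll use these to check the alignment.

```bash
python3 - <<'E'
from h import *
d=load('w4'); s=1.1125; f=lambda u,v,z: pix(d,160+(u-400)/s,40+v/(400/360),z)[:2]
L=[f(561,66,.06),f(617,66,.06)]; B=[f(498,79,.2008),f(667,79,.2008)]
for n,K,o in (('lip',L,-.087),('held',B,-.075)):
    v=K[1]-K[0]; a=np.degrees(np.arctan2(v[1],v[0])); 
    ax=np.array([-v[1],v[0]])/np.linalg.norm(v)
    m=(K[0]+K[1])/2; print(n,np.linalg.norm(v),'dir',a,m, [ (m+o*sg*np.array([np.cos(np.radians(18)),np.sin(np.radians(18))])).round(4) for sg in (1,-1)])
E
```

```text
lip 0.04233854173339518 dir -71.261149605389 [ 0.59726904 -0.13978328] [array([ 0.5145, -0.1667]), array([ 0.68  , -0.1129])]
held 0.058122473925710925 dir -71.26136962679662 [ 0.5888334  -0.13679904] [array([ 0.5175, -0.16  ]), array([ 0.6602, -0.1136])]
```

```bash
python3 -c "
from h import *
go((.5143,-.166,.121),-71.5)"
```

```text
t 8.85 pos [ 0.5164 -0.1613  0.1986] yaw -71.31 q6 41.4
delta [3.104 0.153 0.141] [0.032 0.003 0.003] rows>= 2.0
```

Emit:
arm_command(plan=[[[0.4,0.1,0.1,0,0,0],[1,0.15,0.14,0,0,0],[1.6,0.15,0.14,0,0,0],[2.2,0.15,0.14,0,0,0],[2.7,0.15,0.14,0,0,0],[3,0.15,0.14,0,0,0],[3.1,0.15,0.14,0,0,0],[3.1,0.15,0.14,0,0,0],[3.1,0.15,0.14,0,0,0]]])

```text
time_s: 9.75
position: [0.5146, -0.1662, 0.1218]
tool_rot: [[0.001, 0.32, -0.948], [-0.001, -0.948, -0.32], [-1.0, 0.001, -0.001]]
ft_force: [1.2, -0.4, -0.9]
grip_width: 0.059
```

```bash
python3 - <<'E'
from h import *
go((.5143,-.166,.110),-71.5)
a=snap('side','d3');b=snap('scene','s3');c=snap('wrist','w5')
print(proj(a,(.515,-.164,.07)),proj(b,(.515,-.164,.07)))
p=[]
for n,q in (('d3',(.515,-.164,.07)),('s3',(.515,-.164,.07))):
    u,v=proj(load(n),q).astype(int); p.append(cv2.resize(cv2.imread(f'pics/{n}.png')[v-50:v+50,u-50:u+50],(400,400),interpolation=2))
cv2.imwrite('pics/m3.png',np.hstack(p))
E
```

```text
t 9.75 pos [ 0.5146 -0.1662  0.1218] yaw -71.36 q6 40.9
delta [ 0.471 -0.011  0.01 ] [ 0.024 -0.006 -0.007] rows>= 1.0
[355.36143044 170.19894468] [249.1685085  225.21361071]
```

View pics/m3.png

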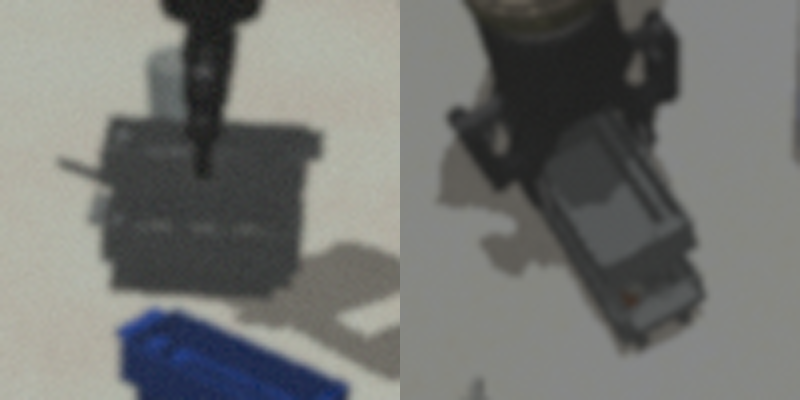

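The side view shows the upper bin squarely above the full one (edges 108–300 against 103–300), with lips at opposite ends. I'm lowering it gently.

Emit:
arm_command(plan=[[[0.1,0,0,0,0,0],[0.2,0,0,0,0,0],[0.3,0,0,0,0,0],[0.4,0,0,0,0,0],[0.46,0,0,0,0,0],[0.46,0,0,0,0,0]]])

```text
time_s: 10.5
position: [0.5143, -0.1659, 0.1095]
tool_rot: [[-0.0, 0.32, -0.948], [0.0, -0.948, -0.32], [-1.0, -0.0, 0.0]]
ft_force: [0.1, 0.4, -1.7]
grip_width: 0.0591
```

Emit:
arm_command(plan=[[[0.04,0,0,0,0,0],[0.08,0,0,0,0,0],[0.12,0,0,0,0,0],[0.16,0,0,0,0,0],[0.16,0,0,0,0,0]]])

```text
time_s: 11.0
position: [0.5144, -0.166, 0.1058]
tool_rot: [[-0.0, 0.32, -0.948], [-0.0, -0.948, -0.32], [-1.0, -0.0, 0.0]]
ft_force: [-0.2, -1.0, -1.2]
grip_width: 0.0593
```

Emit:
arm_command(plan=[[[0.03,0,0,0,0,0],[0.06,0,0,0,0,0],[0.06,0,0,0,0,0]]])

```text
time_s: 11.3
position: [0.5145, -0.166, 0.1055]
tool_rot: [[0.001, 0.32, -0.948], [-0.001, -0.948, -0.32], [-1.0, 0.001, -0.001]]
ft_force: [-3.3, 2.1, 11.3]
grip_width: 0.0592
```

Emit:
arm_command(plan=[[[0.03,0,0,0,0,0],[0.06,0,0,0,0,0],[0.06,0,0,0,0,0]]])

```text
time_s: 11.6
position: [0.5145, -0.1659, 0.1054]
tool_rot: [[0.002, 0.32, -0.947], [-0.001, -0.947, -0.32], [-1.0, 0.002, -0.001]]
ft_force: [-7.2, 4.9, 23.7]
grip_width: 0.0594
```

Contact came at z 0.1055; I'd predicted 0.1056 for feet on the ledges. I'll unload the force, then release.

Emit:
arm_command(plan=[[[-0.05,0,0,0,0,0],[-0.1,0,0,0,0,0],[-0.1,0,0,0,0,0]]])

```text
time_s: 11.9
position: [0.5146, -0.166, 0.1056]
tool_rot: [[0.001, 0.32, -0.948], [-0.0, -0.948, -0.32], [-1.0, 0.001, -0.001]]
ft_force: [-1.9, 1.1, 5.2]
grip_width: 0.0591
```

Emit:
arm_command(plan=[[[0,0,0,0,0,0],[0,0,0,0,0,0],[0,0,0,0,0,0],[0,0,0,0,0,0],[0,0,0,0,0,0],[0,0,0,0,0,0]]], jaw=0)

```text
time_s: 12.5
position: [0.5144, -0.166, 0.1053]
tool_rot: [[-0.0, 0.32, -0.948], [0.0, -0.948, -0.32], [-1.0, -0.0, 0.0]]
ft_force: [-0.8, 0.9, -0.1]
grip_width: 0.0855
```

Emit:
arm_command(plan=[[[-0.2,0,0,0,0,0],[-0.6,0,0,0,0,0],[-1.2,0,0,0,0,0],[-2,0,0,0,0,0],[-3,0,0,0,0,0],[-4,0,0,0,0,0],[-5,0,0,0,0,0],[-5.5,0,0,0,0,0],[-5.5,0,0,0,0,0]]])

```text
time_s: 13.4
position: [0.5149, -0.1662, 0.2454]
tool_rot: [[0.004, 0.32, -0.948], [-0.002, -0.948, -0.32], [-1.0, 0.004, -0.003]]
ft_force: [-0.2, 0.5, -0.5]
grip_width: 0.0854
```

```bash
python3 - <<'E'
from h import *
a=snap('side','d4');b=snap('scene','s4');c=snap('wrist','w6')
p=[]
for n,q in (('d4',(.515,-.164,.07)),('s4',(.515,-.164,.07))):
    u,v=proj(load(n),q).astype(int); p.append(cv2.resize(cv2.imread(f'pics/{n}.png')[v-50:v+50,u-50:u+50],(400,400),interpolation=2))
cv2.imwrite('pics/m4.png',np.vstack([np.hstack(p)]))
go((.66,.04,.25),-58)
E
```

```text
t 13.55 pos [ 0.5141 -0.1658  0.2423] yaw -71.36 q6 40.9
delta [-0.31  -5.936 -8.162] [-2.227  0.006  0.009] rows>= 6.0
```

View pics/m4.png

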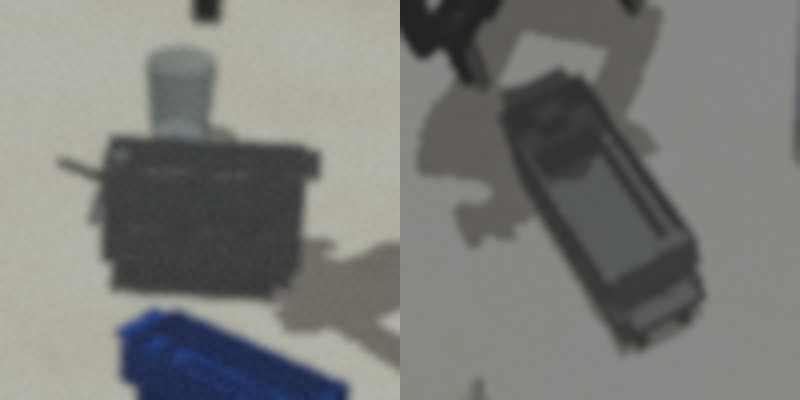

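The upper bin stands level on the full bin. Next I locate the jar and check the bottle clearance.

```bash
python3 - <<'E'
from h import *
d=load('s0'); print('bottle',pix(d,466,256,0)[:2],'spout',pix(d,436,236,.15)[:2],pix(d,475,212,.166)[:2])
go((.65,.10,.25),-58)
print(sensors.observe()['q'].round(0))
hsv=cv2.cvtColor(d['img'],cv2.COLOR_RGB2HSV)[240:280,350:420]
for n,m in (('amber',(hsv[...,0]<18)&(hsv[...,1]>90)),('purple',(hsv[...,0]>125)&(hsv[...,0]<165)&(hsv[...,1]>80))):
    v,u=np.nonzero(m); print(n,len(u),u.mean()+350,v.mean()+240)
E
```

```text
bottle [0.71616554 0.36073744] spout [0.71271624 0.23657907] [0.68656996 0.34264835]
t 13.55 pos [ 0.5141 -0.1658  0.2423] yaw -71.36 q6 40.9
delta [-0.309 -8.338 -8.55 ] [-2.227  0.006  0.009] rows>= 6.0
[-30.  21.  77.  -0.  81.  41.]
amber 0 nan nan
purple 57 401.1578947368421 263.36842105263156<stdin>:7: RuntimeWarning: Mean of empty slice.
  ret = ret.dtype.type(ret / rcount)
```

Emit:
arm_command(plan=[[[-0.3,-0.6,-0.6,-0.1,0,0],[-0.3,-1.5,-1.5,-0.4,0,0],[-0.3,-2.5,-2.6,-0.8,0,0],[-0.3,-3.6,-3.7,-1.2,0,0],[-0.3,-4.7,-4.8,-1.6,0,0],[-0.3,-5.8,-5.9,-2,0,0],[-0.3,-6.8,-7,-2.2,0,0],[-0.3,-7.7,-7.9,-2.2,0,0],[-0.3,-8.3,-8.5,-2.2,0,0],[-0.3,-8.3,-8.5,-2.2,0,0]]])

```text
time_s: 14.55
position: [0.6497, 0.1009, 0.2485]
tool_rot: [[-0.002, 0.53, -0.848], [0.0, -0.848, -0.53], [-1.0, -0.002, 0.002]]
ft_force: [-0.3, -0.1, 0.0]
grip_width: 0.0853
```

Emit:
arm_command(plan=[[[0,0,0,0,0,0],[0,0,0,0,0,0]]], jaw=0.35)

```text
time_s: 14.75
position: [0.6491, 0.0976, 0.2499]
tool_rot: [[-0.001, 0.527, -0.85], [-0.0, -0.85, -0.527], [-1.0, -0.0, 0.001]]
ft_force: [-0.5, -0.1, 0.6]
grip_width: 0.0588
```

```bash
python3 - <<'E'
from h import *
d=snap('wrist','w7'); go((.66,.114,.10),-58)
e=proj(d,(.66,.114,.02)); print('exp',e); u0,v0=int(e[0])-50,int(e[1])-50
im=d['img'][v0:v0+100,u0:u0+100]; hsv=cv2.cvtColor(im,cv2.COLOR_RGB2HSV)
am=((hsv[...,0]<20)&(hsv[...,1]>100)).astype(np.uint8); v,u=np.nonzero(am); print('amber',len(u),u.mean()+u0,v.mean()+v0,(u.min()+u0,u.max()+u0,v.min()+v0,v.max()+v0))
g=hsv[...,2].astype(int); print('bench V',np.median(g),'max',g.max())
print(g[::4,::4][:25])
E
```

```text
t 14.8 pos [0.6491 0.0975 0.2502] yaw -58.23 q6 56.5
delta [ 6.007 -0.331 -0.72 ] [-0.038  0.005  0.002] rows>= 4.0
exp [316.20223345 158.03009235]
amber 31 317.64516129032256 146.19354838709677 (np.int64(308), np.int64(326), np.int64(144), np.int64(152))
bench V 142.0 max 152
[[144 143 141 144  89  74  70  51  97 133 141 144 140 141 142 143 141 142
  141 142 142 143 141 139 142]
 [142 141 144 138 104 101  96  99  96 139 144 140 140 142 143 143 140 143
  140 141 139 143 142 140 142]
 [138 140 140 142 140  94  93  95 142 140 142 140 141 143 143 139 143 141
  140 141 141 142 145 142 141]
 [141 144 143 138 141 140 142 140 140 144 141 141 146 141 141 144 138 138
  139 141 143 139 140 139 142]
 [141 143 140 143 144 138 139 139 143 143 142 138 138 145 142 139 144 143
  139 144 140 139 143 144 141]
 [143 141 143 142 141 140 140 146 141 146 139 145 141 140 140 143 141 141
  143 141 145 144 140 144 145]
 [141 143 138 142 143 144 145 138 139 139 138 140 142 144 141 143 142 140
  141 144 143 141 145 140 141]
 [142 144 144 141 144 141 141 141 140 145 140 142 140 142 144 146 144 144
  142 142 144
[... 1103 characters left out ...]
43 145 141 145 140 143 145 140 141 143
  141 144 145 144 140 143 143]
 [143 144 139 142 143 143 142 140 142 141 144 145 145 141 146 145 140 144
  141 142 144 142 143 145 140]
 [142 143 141 144 140 143 143 139 144 143 144 146 145 143 143 142 144 145
  145 142 144 142 146 145 145]
 [144 145 144 144 144 143 147  76  55 111 144 143 144 141 140 146 143 144
  142 142 140 142 141 142 145]
 [143 142 142 142 142 144  70  51  55  68 100 143 141 142 146 144 144 145
  142 141 143 143 144 144 141]
 [141 143 143 139 144 150  44  85  71  48  67 141 143 143 143 144 144 143
  141 142 140 143 141 140 143]
 [146 145 143 145 143  70  93 105  98 102  48 141 138 142 140 143 141 142
  143 144 142 144 145 145 142]]
```

```bash
python3 - <<'E'
from h import *
d=load('w7'); p=pix(d,317.3,162.5,.04); print(p)
go((p[0],p[1],.10),-58); go((p[0],p[1],.035),-58)
E
```

```text
[0.65946833 0.11169126 0.04      ]
t 14.8 pos [0.6491 0.0975 0.2502] yaw -58.23 q6 56.5
delta [ 6.007 -0.264 -0.653] [-0.038  0.005  0.002] rows>= 4.0
t 14.8 pos [0.6491 0.0975 0.2502] yaw -58.23 q6 56.5
delta [ 8.607 -0.264 -0.655] [-0.038  0.005  0.002] rows>= 5.0
```

Emit:
arm_command(plan=[[[0.5,-0.2,-0.3,0,0,0],[1.3,-0.3,-0.6,0,0,0],[2.3,-0.3,-0.7,0,0,0],[3.4,-0.3,-0.7,0,0,0],[4.6,-0.3,-0.7,0,0,0],[5.8,-0.3,-0.7,0,0,0],[6.9,-0.3,-0.7,0,0,0],[7.8,-0.3,-0.7,0,0,0],[8.4,-0.3,-0.7,0,0,0],[8.6,-0.3,-0.7,0,0,0]]])

```text
time_s: 15.8
position: [0.6596, 0.1141, 0.0333]
tool_rot: [[-0.003, 0.527, -0.85], [0.0, -0.85, -0.527], [-1.0, -0.002, 0.002]]
ft_force: [0.7, 0.3, -0.9]
grip_width: 0.0553
```

Emit:
arm_command(plan=[[[0,0,0,0,0,0],[0,0,0,0,0,0]]])

```text
time_s: 16.0
position: [0.6609, 0.1142, 0.0364]
tool_rot: [[0.002, 0.528, -0.85], [-0.0, -0.85, -0.528], [-1.0, 0.001, -0.002]]
ft_force: [-0.3, 0.5, 0.9]
grip_width: 0.0553
```

Emit:
arm_command(plan=[[[0,0,0,0,0,0],[0,0,0,0,0,0],[0,0,0,0,0,0],[0,0,0,0,0,0],[0,0,0,0,0,0],[0,0,0,0,0,0],[0,0,0,0,0,0]]], jaw=1, newtons=25)

```text
time_s: 16.7
position: [0.6608, 0.1142, 0.0362]
tool_rot: [[0.002, 0.528, -0.85], [0.0, -0.85, -0.528], [-1.0, 0.001, -0.001]]
ft_force: [-0.5, 0.4, 6.4]
grip_width: 0.0262
```

```bash
python3 -c "
from h import *
print(sensors.observe()['grip_width']); go((.6595,.1117,.19),-58)"
```

```text
0.02624098405239871
t 16.7 pos [0.6608 0.1142 0.0362] yaw -58.16 q6 57.9
delta [-6.151  0.063  0.087] [-0.026 -0.013 -0.008] rows>= 4.0
```

Emit:
arm_command(plan=[[[-0.2,0,0,0,0,0],[-0.6,0,0,0,0,0],[-1.2,0,0,0,0,0],[-2,0,0,0,0,0],[-3,0,0,0,0,0],[-4,0,0,0,0,0],[-5,0,0,0,0,0],[-6,0,0,0,0,0],[-6.6,0,0,0,0,0],[-6.6,0,0,0,0,0]]])

```text
time_s: 17.7
position: [0.661, 0.1142, 0.2039]
tool_rot: [[0.006, 0.528, -0.849], [-0.0, -0.849, -0.528], [-1.0, 0.003, -0.005]]
ft_force: [0.6, -0.7, -1.3]
grip_width: 0.0257
```

```bash
python3 -c "
from h import *
print(sensors.observe()['grip_width'],sensors.observe()['ft_force']); go((.5143,-.166,.20),18.3)"
```

```text
0.02567143929378653 [ 0.61791024 -0.73341995 -1.34460251]
t 17.7 pos [0.661  0.1142 0.2039] yaw -58.15 q6 57.9
delta [ 0.124  6.424 10.899] [-12.742  -0.02   -0.056] rows>= 9.0
```

Emit:
arm_command(plan=[[[0,0.3,0.5,-0.4,0,0],[0,0.8,1.3,-1.2,0,0],[0,1.4,2.4,-2.2,0,0],[0,2.1,3.5,-3.4,0,0],[0,2.8,4.7,-4.6,0,0],[0,3.5,5.9,-5.8,0,0],[0,4.2,7.1,-7,0,0],[0,4.8,8.2,-8.2,0,0],[0,5.4,9.2,-9.4,0,0],[0,5.9,10,-10.5,0,0]]])

```text
time_s: 18.7
position: [0.5246, -0.1442, 0.1999]
tool_rot: [[-0.001, 0.996, 0.089], [0.0, 0.089, -0.996], [-1.0, -0.001, -0.0]]
ft_force: [0.3, -0.1, -0.5]
grip_width: 0.0262
```

```bash
python3 -c "
from h import *
go((.5143,-.166,.20),18.3)"
```

```text
t 18.7 pos [ 0.5246 -0.1442  0.1999] yaw 5.09 q6 -32.9
delta [-0.003 -0.487  0.833] [-2.202 -0.005  0.009] rows>= 2.0
```

Emit:
arm_command(plan=[[[0,-0.2,0.3,-0.8,0,0],[0,-0.4,0.6,-1.5,0,0],[0,-0.5,0.8,-2.1,0,0],[0,-0.5,0.8,-2.2,0,0],[0,-0.5,0.8,-2.2,0,0],[0,-0.5,0.8,-2.2,0,0]]])

```text
time_s: 19.3
position: [0.515, -0.1636, 0.2001]
tool_rot: [[-0.0, 0.951, 0.309], [0.0, 0.309, -0.951], [-1.0, -0.0, -0.0]]
ft_force: [0.1, -1.0, -0.4]
grip_width: 0.0262
```

```bash
python3 - <<'E'
from h import *
go((.5143,-.166,.13),18.3)
d=snap('wrist','w8'); snap('scene','s8')
A=cv2.imread('pics/s8.png')[160:280,190:310]; B=cv2.imread('pics/w8.png')[100:400,160:480]
cv2.imwrite('pics/m8.png',np.hstack([cv2.resize(B,(480,450)),cv2.resize(A,(320,450),interpolation=2)]))
E
```

```text
t 19.3 pos [ 0.515  -0.1636  0.2001] yaw 17.99 q6 -48.2
delta [ 2.806 -0.055  0.082] [-0.051 -0.004  0.002] rows>= 2.0
```

Emit:
arm_command(plan=[[[0.3,-0.05,0.08,0,0,0],[0.9,-0.05,0.08,0,0,0],[1.6,-0.05,0.08,0,0,0],[2.3,-0.05,0.08,0,0,0],[2.9,-0.05,0.08,0,0,0],[3.4,-0.05,0.08,0,0,0],[3.8,-0.05,0.08,0,0,0],[4.1,-0.05,0.08,0,0,0],[4.25,-0.05,0.08,0,0,0],[4.25,-0.05,0.08,0,0,0]]])

```text
time_s: 20.4
position: [0.5144, -0.1663, 0.0938]
tool_rot: [[-0.0, 0.951, 0.31], [0.0, 0.31, -0.951], [-1.0, -0.0, -0.0]]
ft_force: [-0.3, -0.1, -0.2]
grip_width: 0.0261
```

Emit:
arm_command(plan=[[[0.05,0,0,0,0,0],[0.1,0,0,0,0,0],[0.15,0,0,0,0,0],[0.18,0,0,0,0,0],[0.18,0,0,0,0,0],[0.18,0,0,0,0,0]]])

```text
time_s: 21.0
position: [0.5144, -0.1663, 0.0896]
tool_rot: [[0.0, 0.951, 0.31], [-0.0, 0.31, -0.951], [-1.0, 0.0, 0.0]]
ft_force: [-0.2, 0.4, -0.8]
grip_width: 0.0259
```

No contact yet; I expect it near 0.0867.

Emit:
arm_command(plan=[[[0.03,0,0,0,0,0],[0.06,0,0,0,0,0],[0.09,0,0,0,0,0],[0.09,0,0,0,0,0]]])

```text
time_s: 21.4
position: [0.5144, -0.1663, 0.0872]
tool_rot: [[-0.0, 0.951, 0.31], [0.0, 0.31, -0.951], [-1.0, -0.0, -0.0]]
ft_force: [0.5, 0.7, -0.5]
grip_width: 0.026
```

Emit:
arm_command(plan=[[[0.02,0,0,0,0,0],[0.04,0,0,0,0,0],[0.04,0,0,0,0,0]]])

```text
time_s: 21.7
position: [0.5145, -0.1664, 0.0867]
tool_rot: [[0.0, 0.951, 0.31], [-0.0, 0.31, -0.951], [-1.0, 0.0, 0.0]]
ft_force: [-1.5, -0.1, 4.2]
grip_width: 0.0259
```

Emit:
arm_command(plan=[[[0,0,0,0,0,0],[0,0,0,0,0,0],[0,0,0,0,0,0],[0,0,0,0,0,0],[0,0,0,0,0,0],[0,0,0,0,0,0]]], jaw=0.4)

```text
time_s: 22.3
position: [0.5144, -0.1663, 0.0863]
tool_rot: [[-0.0, 0.951, 0.31], [-0.0, 0.31, -0.951], [-1.0, -0.0, 0.0]]
ft_force: [-1.1, -0.0, -0.1]
grip_width: 0.0512
```

Emit:
arm_command(plan=[[[-0.2,0,0,0,0,0],[-0.5,0,0,0,0,0],[-1,0,0,0,0,0],[-1.6,0,0,0,0,0],[-2.4,0,0,0,0,0],[-3.4,0,0,0,0,0],[-4.6,0,0,0,0,0],[-5.6,0,0,0,0,0],[-6.2,0,0,0,0,0],[-6.2,0,0,0,0,0]]])

```text
time_s: 23.3
position: [0.515, -0.1666, 0.2439]
tool_rot: [[0.004, 0.951, 0.31], [-0.003, 0.31, -0.951], [-1.0, 0.003, 0.004]]
ft_force: [-0.2, -0.6, -0.8]
grip_width: 0.0513
```

```bash
python3 - <<'E'
from h import *
w=snap('wrist','w9');d=snap('side','d9');s=snap('scene','s9')
q=(.515,-.165,.08); p=[]
for n,r in (('w9',90),('d9',50)):
    u,v=proj(load(n),q).astype(int); im=cv2.copyMakeBorder(cv2.imread(f'pics/{n}.png'),100,100,100,100,0)
    p.append(cv2.resize(im[v+100-r:v+100+r,u+100-r:u+100+r],(400,300) if 0 else (270,270),interpolation=2))
sc=cv2.resize(s['img'][120:320,140:500,::-1],(540,300),interpolation=2)
cv2.imwrite('pics/m9.png',np.vstack([np.hstack(p),sc]))
print(sensors.observe()['grip_width'])
E
```

```text
0.051399806786382375
```

View pics/m9.png

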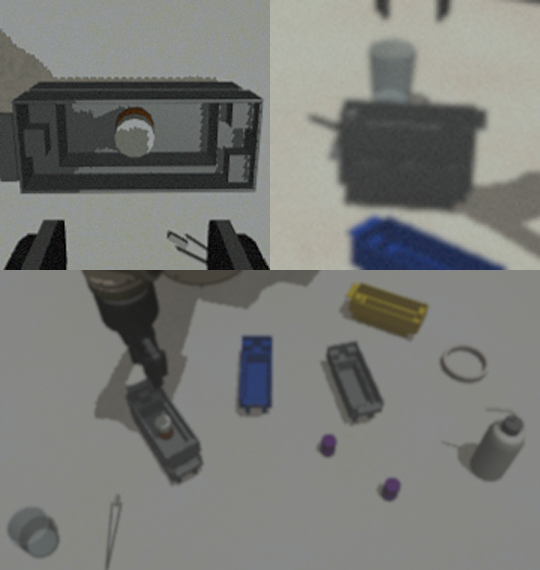

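The jar stands upright on the upper bin's floor, at about (134,132) in the top-left panel. The upper bin is level on the full bin, and the spare bin and bystanders look undisturbed. I'm handing in.

```bash
python3 -c "
from h import *
print(workorder.close_job(), sensors.observe()['time_s'])"
```

```text
the job is handed in; nothing more can be done
the job is handed in; nothing more can be done
```

I lifted the upper empty bin out of the nested pair, turned it half round and stood it on the full bin's ledges. I then stood the left-over jar upright on its floor and handed the job in; the clock read about 23.5 s at the last pictures.

**Contact heights:** the bin touched down with the tool at z 0.1055 m, against 0.1056 m predicted for feet on the ledges. The jar touched down at 0.0867 m, exactly as predicted for the bin floor.

**Forces:** the highest wrist reading was about 25 N, while I pressed the bin down to confirm contact. I eased that to about 5 N before opening the jaws.

**Final pictures:** they show the upper bin level with its lip opposite the full bin's, the jar upright inside it, and the gripper clear. The spare bin, bottle, beaker, tape, tweezers and look-alikes appear undisturbed.

**Disagreements and gaps:**
- Measurements of the full bin's yaw ranged from 17° to 20°, and its centre differed by about 3 mm between the two wrist views. That is within the 4 mm play of the fit.
- The jar gripped at 26 mm against its nominal 28 mm, so it may have been held slightly off-centre.
- I judged the bystanders by eye only and did not measure them again.
- The jars in the full bin are hidden by the upper bin, so I could not see them at the end.

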